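Push the candle dish back between the two tins

TASK

Push the round terracotta dish, with the tea light standing in it, along the worktop and all the way through the narrow gap between the two food tins, until the whole dish stands just behind them, no more than 3 cm past. Only push it along, and ease it through: never lift or tip it, do not jam it hard against the tins, do not touch the tea light in it, and leave the other small things where they are.

Things in the scene. Friction and masses are not known exactly. Their poses are not given: they have to be found in the camera images.
- dish: shallow round terracotta dish, 123 mm across the rim, 28 mm high, flat inside at 22 mm with a low rim round it, sides flaring outward to the rim (the foot is about 104 mm across), about 0.3 kg, loose on the worktop in front of the tins, on the robot's side; origin at the centre of its underside. A small tea light stands loose in it. It slides with ordinary friction and needs a push of only 1 to 3 N
- candle: tea light (aluminium cup with white wax), 38 mm across, 16 mm high, loose on the flat inside of the dish, 22 mm above the worktop, so that it shows above the rim; it may slide about inside the dish; origin at the centre of its underside
- gap (a point): point on the worktop (z = 0) half-way between the two tins. Its y axis runs along the line from the right-hand tin to the left-hand tin, its x axis points horizontally through the gap, away from the robot. The opening is about 131 mm wide at its narrowest, so the dish has about 4 mm to spare on each side. 'Behind the tins' means at positive x of this frame; the dish is fully past the tins when its centre is 90 mm past this point
- tin_left: left-hand (+y) upright cylindrical food tin, 57 mm across, 72 mm high; does not move; its centre is 94 mm from the gap point; origin at the centre of its underside
- tin_right: right-hand (-y) tin, same shape and size (57 mm across, 72 mm high); does not move; its centre is 94 mm from the gap point; origin at the centre of its underside
- timer: white domed egg timer, 60 mm across, 54 mm high, loose, behind the left-hand tin and outside the dish's way; origin at the centre of its underside; leave it alone
- matches: matchbox 53 x 36 x 15 mm lying flat, loose, to the right of the right-hand tin; origin at the centre of its underside; leave it alone
- spare_candle: second tea light, 38 mm across, 16 mm high, loose, standing on the worktop behind and to the right of the right-hand tin; origin at the centre of its underside; leave it alone
- cup: white espresso cup with handle, 91 mm long over its handle, 64 mm wide, 50 mm high, loose, at the right of the working area near the hob; its origin lies on the underside, mid-length between the handle and the far side; leave it alone

How it is judged:
By the outcome, as a careful person would: the job done as asked, in the order asked, and still so for the second after the job is handed in, with the robot touching nothing.
It also fails if it takes over 56 s, if anything falls off the work surface, if the arm or the gripper's body presses on something with over 40 N, if the wrist force passes 120 N, or if a joint passes its speed limit or range.

ROBOT

A 6-joint arm with a two-finger parallel gripper is mounted at the origin on a cart in front of the work surface, level with it; the furniture and walls round the work are solid. World frame = base frame: x ahead of the robot, y to its left, z up, the work surface at z = 0. Lengths are in m, angles in degrees, forces in N, time in s.
With the tool pointing down it reaches from about 0.35 to 0.975 m from the base axis. Payload 7.1 kg.
Tool frame: the origin (TCP) lies at the very end of the fingers, on their centre line; the grasp point (between the pads) lies 19 mm behind it; z points along the fingers, y is the line along which they close (so a half turn about z gives the same grasp; the last joint's range is limited). The gripper opens to 88 mm and grips with 3 to 60 N. Pads are 20 mm wide; open, the fingers measure 115 mm over their backs; the gripper's body (75 mm by 178 mm) begins 61 mm behind the grasp point.
Start: joints at [-72.193, 24.242, 93.386, -0, 62.372, -1.089], TCP at [0.202, -0.591, 0.223] pointing down, gripper open.
Joint ranges: [-172.04, 172.04], [-51.8, 120.97], [4.93, 147.93], [-75.15, 255.16], [6.16, 154.13], [-145.62, 145.62]. Speed limits (degrees/s): [136.94, 136.94, 172.46, 180, 180, 180].

INTERFACE

Orientations are given as [roll, pitch, yaw] about the fixed x, y, z axes, in that order (R = Rz(yaw) Ry(pitch) Rx(roll)).
In Python, from bench import * gives the robot as it stands.
- The arm moves only by the shell command python3 -m creep 'ROWS' [FORCE]. ROWS is JSON, a list of rows, each an object of numbers: "tx", "ty", "tz": the shift along the world's x, y, z in mm; "wx", "wy", "wz": the turn, a rotation vector about the world's x, y, z in degrees; "grip": the opening, from -1 (shut) to 1 (fully open). In form: [{"tx": .., "ty": .., "tz": .., "wx": .., "wy": .., "wz": .., "grip": ..}, ...]. A call has 1 to 12 rows; each row shifts and turns the commanded pose from where the row before left it; what a row does not reach is not made up. A row lasts 1/8 s, in which the tool goes at most 62.5 mm and 10.7 degrees, less where a joint would pass 70% of its speed; a pose out of reach is approached as far as the arm can. A call is refused whole if a number of a shift passes 62.5 or a number of a turn 10.7, either way. A call with a gripper value outside its range is refused whole. The fingers move at their own pace and stop on an object; FORCE is the grip in N (left out, the last holds). Time passes only in rows, so rows that do not move let the fingers close. It gives the time, the measured TCP pose, the force, the opening and the grip force at its end, in the units of the state.
- sense(): the state, without advancing time (a new reading comes with each control period).
- snapshot(name): name is "side" or "top" or "wrist"; returns the picture (384x512x3 uint8, red, green, blue); there is no depth.
- calibration(name): a dict with "K" (3x3 intrinsics, pixels), "dist" ([k1, k2, p1, p2, k3] as OpenCV has them; the pictures are not rectified), "rvec" (rotation vector, rad) and "tvec" (3), from world to camera coordinates, as OpenCV has them. Camera axes: x right, y down, z forward; pixel columns grow to the right and rows downward; lengths in m; the calibration is good to about 2 mm. A picture is of the moment at which its call begins: read the wrist's pose just before it. calibration takes no time and is no camera call; for the wrist camera it gives the pose at the moment of the call.
- close_job(): hands the job in; it is judged then, once.
The state is a dict: "time": time; "joints": joint angles; "qvel": joint speeds; "effort": joint torques, N m; "eef_pos": TCP position; "orientation": TCP orientation; "ft_force": force on the tool from outside, world axes, zero at the start; "moment": the same for the moment, N m; "finger_gap": finger opening in m; "grasp_force": force on a finger pad.
Only numpy, scipy, OpenCV 4.12 (cv2) and the standard library are available. Lean on these libraries where they do the work, as an engineer would, in place of code of your own. Each camera call takes 0.05 s, during which the arm holds its last target. There are 200 camera calls.

## Working session

There is one attempt and no reset: what is moved stays moved. The work goes in short steps, Python scripts to look and compute and a shell command to move; the robot and the scene stay as the last step left them, time stands still between calls to the robot, and variables do not carry over. Pictures are saved under pics/ and viewed, at most 13 in all, crops included, and the job is handed in when it is done.

```bash
mkdir -p pics; ls; python3 - <<'E'
from bench import *
import cv2
for n in ("top","side"):
    cv2.imwrite(f"pics/{n}0.png",snapshot(n)[:,:,::-1])
    c=calibration(n); print(n,c)
s=sense();print(s["time"],s["eef_pos"],s["orientation"],s["ft_force"],s["finger_gap"])
E
```

```text
pics
top {'K': array([[393.09155854,   0.        , 255.62760468],
       [  0.        , 393.09155854, 183.98513327],
       [  0.        ,   0.        ,   1.        ]]), 'dist': array([-0.05042798,  0.        ,  0.        ,  0.        ,  0.        ]), 'rvec': array([ 2.13442131, -2.11481291,  0.22358479]), 'tvec': array([0.03435477, 0.63896557, 0.78599663])}
side {'K': array([[450.21495378,   0.        , 255.99610857],
       [  0.        , 450.21495378, 192.01640555],
       [  0.        ,   0.        ,   1.        ]]), 'dist': array([-0.06980553,  0.        ,  0.        ,  0.        ,  0.        ]), 'rvec': array([ 2.25632794, -0.12287282,  0.02901088]), 'tvec': array([-0.62475361,  0.11437249,  0.81256866])}
0.1 [ 0.20228508 -0.59084597  0.22199221] [-1.79922813e+02 -5.40866121e-05  1.88975719e+01] [-0.29994191  0.4639985   0.66995872] 0.08745754830026199
```

View pics/top0.png

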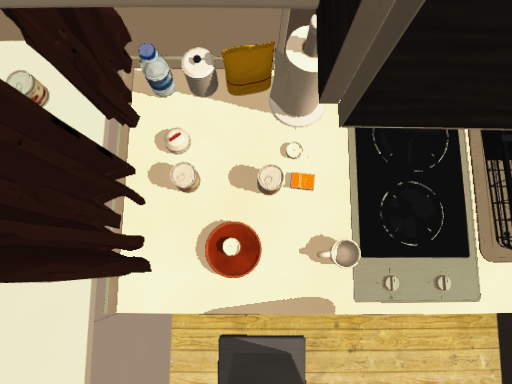

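View pics/side0.png

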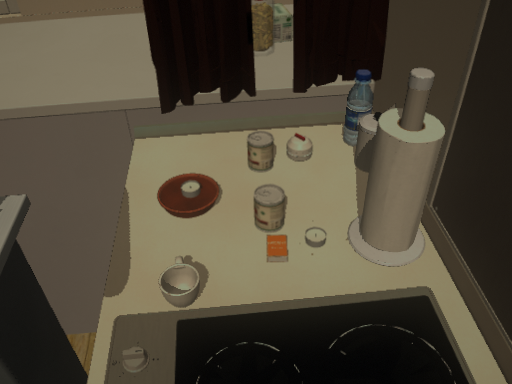

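The top view shows the dish at about (233,249) and the tins at (185,177) and (270,179). The timer is at (178,141), the matches at (303,181), the spare candle at (294,150) and the cup at (345,253).

```bash
cat > h.py <<'E'
from bench import *
import cv2, numpy as np
def ray(n,px,z,c=None):
    c=c or calibration(n); R=cv2.Rodrigues(np.array(c["rvec"]))[0]; t=np.array(c["tvec"]).ravel()
    p=cv2.undistortPoints(np.array(px,float).reshape(-1,1,2),c["K"],c["dist"]).reshape(-1,2)
    d=np.c_[p,np.ones(len(p))]@R; o=-R.T@t
    return o+d*((z-o[2])/d[:,2])[:,None]
def proj(n,P):
    c=calibration(n); return cv2.projectPoints(np.array(P,float).reshape(-1,1,3),np.array(c["rvec"]),np.array(c["tvec"]),c["K"],c["dist"])[0].reshape(-1,2)
def circ(P):
    A=np.c_[2*P[:,:2],np.ones(len(P))]; s=np.linalg.lstsq(A,(P[:,:2]**2).sum(1),rcond=None)[0]
    return s[:2],np.sqrt(s[2]+s[:2]@s[:2])
def dishmask(im):
    h=cv2.cvtColor(im,cv2.COLOR_RGB2HSV)
    m=(((h[...,0]<9)|(h[...,0]>172))&(h[...,1]>140)&(h[...,2]>50)).astype(np.uint8)
    n,l,s,c=cv2.connectedComponentsWithStats(m); return (l==1+np.argmax(s[1:,4])).astype(np.uint8)
def dish(n="top",im=None):
    m=dishmask(snapshot(n) if im is None else im)
    k=cv2.convexHull(max(cv2.findContours(m,0,cv2.CHAIN_APPROX_NONE)[0],key=cv2.contourArea))
    return circ(ray(n,k.reshape(-1,2),.028))
E
python3 - <<'E'
from h import *
im=cv2.imread("pics/top0.png")
print(dish(im=im[:,:,::-1].copy()))
print("side",dish("side",cv2.imread("pics/side0.png")[:,:,::-1].copy()))
print("tins",ray("top",[(183,175),(270,178)],.072),"timer",ray("top",[(178,139)],.054))
print("towel/matches/spare/cup/candle",ray("top",[(303,181),(294,150),(345,253),(232,246)],.016))
a=cv2.resize(im[120:290,150:320],None,fx=3.5,fy=3.5,interpolation=cv2.INTER_CUBIC)
cv2.imwrite("pics/top0c.png",a)
E
```

```text
(array([0.50033977, 0.08840802]), np.float64(0.059810856873949214))
side (array([0.50294656, 0.08564723]), np.float64(0.05698405355731859))
tins [[0.65468985 0.19606805 0.072     ]
 [0.65013587 0.00969272 0.072     ]] timer [[0.74075435 0.21409894 0.054     ]]
towel/matches/spare/cup/candle [[ 0.6559803  -0.06872362  0.016     ]
 [ 0.72934528 -0.04893499  0.016     ]
 [ 0.49386842 -0.15988637  0.016     ]
 [ 0.50750116  0.09079836  0.016     ]]
```

View pics/top0c.png

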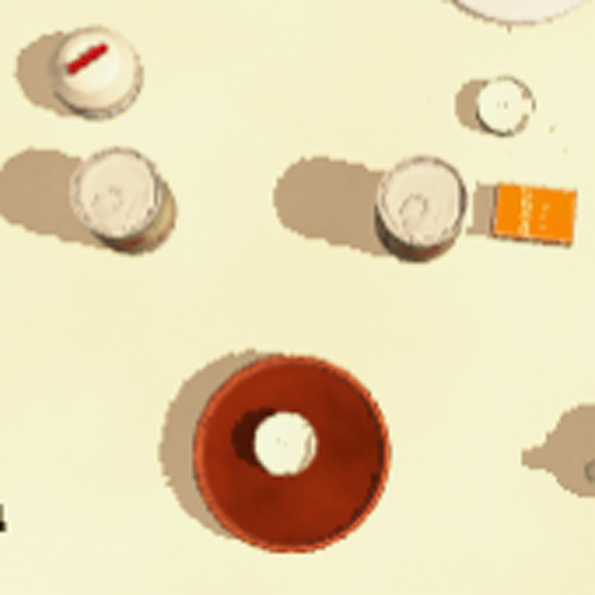

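The crop shows the tin lids at crop (116,191) and (422,198), with the candle just ahead of the dish centre. Next I'll refine the tins and start moving.

```bash
python3 - <<'E'
from h import *
im=cv2.imread("pics/top0.png")
g=cv2.cvtColor(im,cv2.COLOR_BGR2GRAY)
T=[]
for (u,v) in [(182.8,174.2),(270.2,176.2)]:
    x0,y0=int(u)-25,int(v)-25
    a=cv2.resize(g[y0:y0+50,x0:x0+50],None,fx=8,fy=8,interpolation=cv2.INTER_CUBIC)
    c=cv2.HoughCircles(a,cv2.HOUGH_GRADIENT_ALT,1,40,param1=150,param2=.5,minRadius=80,maxRadius=125)
    c=None if c is None else c[0][:4]
    print(c)
    if c is not None:
        for q in c:
            print(ray("top",[((q[0]+.5)/8-.5+x0,(q[1]+.5)/8-.5+y0)],.072),q[2]/8*.7/393)
print(proj("top",[(.652,.197,.072),(.652,.009,.072)]))
E
python3 -m creep '[{"tx":10,"ty":30,"wz":-5},{"tx":10,"ty":50,"wz":-7},{"tx":10,"ty":50,"wz":-7},{"tx":15,"ty":55},{"tx":15,"ty":55},{"tx":15,"ty":55},{"tx":15,"ty":55},{"tx":15,"ty":55},{"tx":15,"ty":55},{"tx":15,"ty":55},{"tx":15,"ty":55},{"tx":15,"ty":50,"grip":0.5}]'
```

```text
[[219.      221.       88.84216]]
[[0.65210934 0.19394538 0.072     ]] 0.01978038
[[198.       210.       104.25656 ]
 [198.       210.        92.618904]]
[[0.65272213 0.01116869 0.072     ]] 0.023212338
[[0.65272213 0.01116869 0.072     ]] 0.020621257
[[182.50970639 176.22259506]
 [270.32357444 177.15277386]]validation failed for argument at $[0]...
```

```bash
python3 -m creep '[{"tx":10,"ty":30,"tz":0,"wx":0,"wy":0,"wz":-5,"grip":1},{"tx":10,"ty":50,"tz":0,"wx":0,"wy":0,"wz":-7,"grip":1},{"tx":10,"ty":50,"tz":0,"wx":0,"wy":0,"wz":-7,"grip":1},{"tx":15,"ty":55,"tz":0,"wx":0,"wy":0,"wz":0,"grip":1},{"tx":15,"ty":55,"tz":0,"wx":0,"wy":0,"wz":0,"grip":1},{"tx":15,"ty":55,"tz":0,"wx":0,"wy":0,"wz":0,"grip":1},{"tx":15,"ty":55,"tz":0,"wx":0,"wy":0,"wz":0,"grip":1},{"tx":15,"ty":55,"tz":0,"wx":0,"wy":0,"wz":0,"grip":1},{"tx":15,"ty":55,"tz":0,"wx":0,"wy":0,"wz":0,"grip":1},{"tx":15,"ty":55,"tz":0,"wx":0,"wy":0,"wz":0,"grip":1},{"tx":15,"ty":55,"tz":0,"wx":0,"wy":0,"wz":0,"grip":0.5},{"tx":15,"ty":50,"tz":0,"wx":0,"wy":0,"wz":0,"grip":0.5}]'
```

```text
time: 1.6
eef_pos: [0.3675, 0.0307, 0.2228]
orientation: [180.0, -0.0, -0.1]
ft_force: [0.5, -0.6, -0.0]
finger_gap: 0.0713
grasp_force: 0.0
```

```bash
python3 -m creep '[{"tx":10,"ty":30,"tz":0,"wx":0,"wy":0,"wz":0,"grip":0.5},{"tx":10,"ty":27,"tz":0,"wx":0,"wy":0,"wz":0,"grip":0.5},{"tx":0,"ty":0,"tz":0,"wx":0,"wy":0,"wz":0,"grip":0.5}]'
python3 - <<'E'
from h import *
s=sense();print(s["eef_pos"],s["finger_gap"])
c=calibration("wrist");im=snapshot("wrist")
np.save("w0.npy",im);cv2.imwrite("pics/w0.png",im[:,:,::-1]);
import pickle;pickle.dump(c,open("w0c","wb"))
R=cv2.Rodrigues(np.array(c["rvec"]))[0];print("cam",-R.T@np.array(c["tvec"]).ravel())
print(proj("wrist",[(.652,.197,.072),(.652,.009,.072),(.502,.087,.028)]))
E
```

```text
time: 1.98
eef_pos: [0.3877, 0.0869, 0.2225]
orientation: [-180.0, 0.0, 0.1]
ft_force: [-0.6, 0.5, 0.8]
finger_gap: 0.0655
grasp_force: 0.0
[0.38768771 0.08688724 0.22254031] 0.06553282721549616
cam [0.4715675  0.08528108 0.38392294]
[[ 129.55713759 -117.85264064]
 [ 346.6130245  -118.75692774]
 [ 257.00882427   70.5879402 ]]
```

View pics/w0.png

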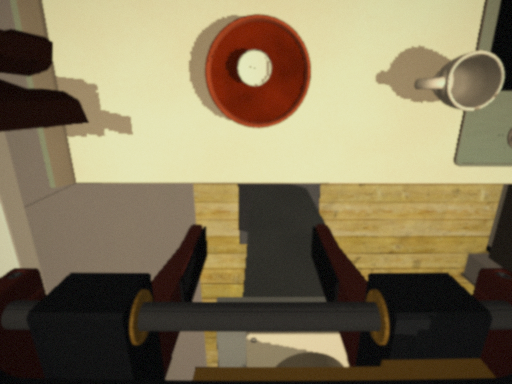

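The wrist picture shows the dish centred at about (258,70), with the fingers below it. I'll move ahead so the tins and the dish share one picture.

```bash
python3 -m creep '[{"tx":25,"ty":5,"tz":0,"wx":0,"wy":0,"wz":0,"grip":0.5},{"tx":45,"ty":5,"tz":0,"wx":0,"wy":0,"wz":0,"grip":0.5},{"tx":40,"ty":0,"tz":0,"wx":0,"wy":0,"wz":0,"grip":0.5},{"tx":20,"ty":0,"tz":0,"wx":0,"wy":0,"wz":0,"grip":0.5},{"tx":0,"ty":0,"tz":0,"wx":0,"wy":0,"wz":0,"grip":0.5},{"tx":0,"ty":0,"tz":0,"wx":0,"wy":0,"wz":0,"grip":0.5}]'
python3 - <<'E'
from h import *
c=calibration("wrist");im=snapshot("wrist")
cv2.imwrite("pics/w1.png",im[:,:,::-1])
import pickle;pickle.dump(c,open("w1c","wb"))
print(dish("wrist",im))
g=cv2.cvtColor(im,cv2.COLOR_RGB2GRAY)
q=cv2.HoughCircles(cv2.resize(g,None,fx=3,fy=3,interpolation=cv2.INTER_CUBIC),cv2.HOUGH_GRADIENT_ALT,1,60,param1=150,param2=.6,minRadius=80,maxRadius=150)
if q is not None:
    for x in q[0]:
        p=(x[:2]+.5)/3-.5; print(p,x[2]/3,ray("wrist",[p],.072))
print(proj("wrist",[(.652,.197,.072),(.652,.009,.072),(.502,.087,.028)]))
E
```

```text
time: 2.78
eef_pos: [0.516, 0.0948, 0.2223]
orientation: [180.0, 0.1, -0.2]
ft_force: [0.3, 0.1, 0.2]
finger_gap: 0.0655
grasp_force: 0.0
(array([0.50113136, 0.08811192]), np.float64(0.05911854162396255))
[264.      176.33333] 46.511765 [[0.51681069 0.08811195 0.072     ]]
[157.        39.333332] 29.53479 [[0.65629889 0.19363726 0.072     ]]
[346.66666   42.666668] 28.918434 [[0.65274416 0.00714881 0.072     ]]
[281.33334  39.     ] 29.308136 [[0.65592776 0.0715378  0.072     ]]
[[154.06085363  44.16570716]
 [344.72964472  43.48879707]
 [264.29976967 178.6363407 ]]
```

View pics/w1.png

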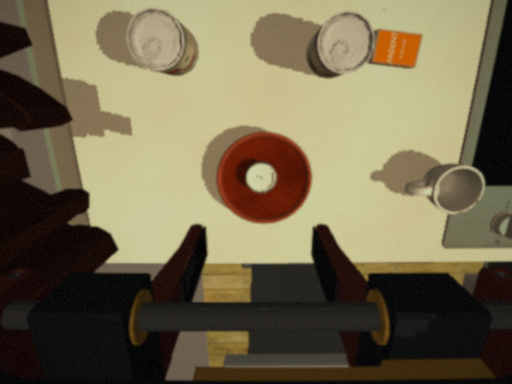

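The picture shows the tins at (157,39) and (346,43), and the dish at (264,177). The gap midpoint is therefore about (0.654, 0.101) and the dish about (0.501, 0.088). I'll back off and go down behind the dish.

```bash
python3 -m creep '[{"tx":-30,"ty":-3,"tz":0,"wx":0,"wy":0,"wz":0,"grip":0.5},{"tx":-40,"ty":-3,"tz":0,"wx":0,"wy":0,"wz":0,"grip":0.5},{"tx":-38,"ty":-1,"tz":0,"wx":0,"wy":0,"wz":0,"grip":0.5},{"tx":0,"ty":0,"tz":-30,"wx":0,"wy":0,"wz":0,"grip":0.5},{"tx":0,"ty":0,"tz":-50,"wx":0,"wy":0,"wz":0,"grip":0.5},{"tx":0,"ty":0,"tz":-50,"wx":0,"wy":0,"wz":0,"grip":0.5},{"tx":0,"ty":0,"tz":-45,"wx":0,"wy":0,"wz":0,"grip":0.5},{"tx":0,"ty":0,"tz":-25,"wx":0,"wy":0,"wz":0,"grip":0.5},{"tx":0,"ty":0,"tz":-10,"wx":0,"wy":0,"wz":0,"grip":0.5},{"tx":0,"ty":0,"tz":0,"wx":0,"wy":0,"wz":0,"grip":0.5},{"tx":0,"ty":0,"tz":0,"wx":0,"wy":0,"wz":0,"grip":0.5}]'
python3 - <<'E'
from h import *
s=sense();print(s["eef_pos"],s["ft_force"])
im=snapshot("wrist");cv2.imwrite("pics/w2.png",im[:,:,::-1]);print(dish("wrist",im))
E
```

```text
time: 4.2
eef_pos: [0.4101, 0.0888, 0.0137]
orientation: [-180.0, -0.1, -0.1]
ft_force: [0.1, -0.1, -0.3]
finger_gap: 0.0658
grasp_force: 0.0
[0.41007914 0.08883349 0.01369447] [ 0.11435396 -0.11212684 -0.26844215]
(array([0.4999958 , 0.08732483]), np.float64(0.059732973133950464))
```

View pics/w2.png

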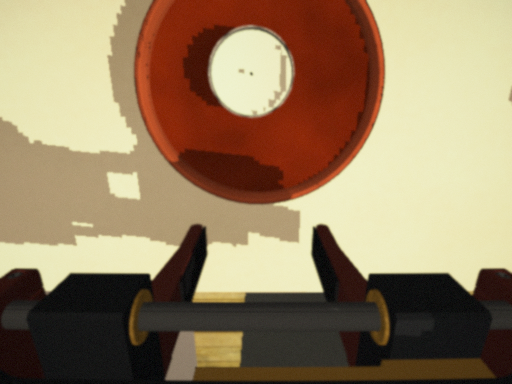

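The dish is centred between the fingers (dish column about 260, finger midpoint 260). Now a gentle push.

```bash
python3 -m creep '[{"tx":8,"ty":0,"tz":-1,"wx":0,"wy":0,"wz":0,"grip":0.5},{"tx":8,"ty":-0.5,"tz":0,"wx":0,"wy":0,"wz":0,"grip":0.5},{"tx":4,"ty":0,"tz":0,"wx":0,"wy":0,"wz":0,"grip":0.5},{"tx":2,"ty":0,"tz":0,"wx":0,"wy":0,"wz":0,"grip":0.5},{"tx":2,"ty":0,"tz":0,"wx":0,"wy":0,"wz":0,"grip":0.5},{"tx":2,"ty":0,"tz":0,"wx":0,"wy":0,"wz":0,"grip":0.5},{"tx":2,"ty":0,"tz":0,"wx":0,"wy":0,"wz":0,"grip":0.5},{"tx":2,"ty":0,"tz":0,"wx":0,"wy":0,"wz":0,"grip":0.5},{"tx":3,"ty":0,"tz":0,"wx":0,"wy":0,"wz":0,"grip":0.5},{"tx":3,"ty":0.5,"tz":0,"wx":0,"wy":0,"wz":0,"grip":0.5},{"tx":4,"ty":1,"tz":0,"wx":0,"wy":0,"wz":0,"grip":0.5},{"tx":4,"ty":1,"tz":0,"wx":0,"wy":0,"wz":0,"grip":0.5}]'
python3 -m creep '[{"tx":4,"ty":1,"tz":0,"wx":0,"wy":0,"wz":0,"grip":0.5},{"tx":4,"ty":1,"tz":0,"wx":0,"wy":0,"wz":0,"grip":0.5},{"tx":4,"ty":1,"tz":0,"wx":0,"wy":0,"wz":0,"grip":0.5},{"tx":4,"ty":1,"tz":0,"wx":0,"wy":0,"wz":0,"grip":0.5},{"tx":4,"ty":1,"tz":0,"wx":0,"wy":0,"wz":0,"grip":0.5},{"tx":4,"ty":1,"tz":0,"wx":0,"wy":0,"wz":0,"grip":0.5},{"tx":4,"ty":1,"tz":0,"wx":0,"wy":0,"wz":0,"grip":0.5},{"tx":4,"ty":1,"tz":0,"wx":0,"wy":0,"wz":0,"grip":0.5},{"tx":4,"ty":1,"tz":0,"wx":0,"wy":0,"wz":0,"grip":0.5},{"tx":3,"ty":1,"tz":0,"wx":0,"wy":0,"wz":0,"grip":0.5},{"tx":2,"ty":0,"tz":0,"wx":0,"wy":0,"wz":0,"grip":0.5},{"tx":1,"ty":0,"tz":0,"wx":0,"wy":0,"wz":0,"grip":0.5}]'
python3 - <<'E'
from h import *
s=sense();print(s["eef_pos"],s["ft_force"])
im=snapshot("wrist");cv2.imwrite("pics/w3.png",im[:,:,::-1]);print(dish("wrist",im))
t=snapshot("top");cv2.imwrite("pics/t3.png",t[:,:,::-1]);
print(proj("wrist",[(.656,.194,.0),(.653,.007,.0),(.656,.194,.072),(.653,.007,.072)]))
E
```

```text
time: 5.75
eef_pos: [0.4537, 0.0908, 0.0116]
orientation: [-180.0, 0.0, -0.1]
ft_force: [-1.5, -0.3, -0.0]
finger_gap: 0.066
grasp_force: 0.6
time: 7.25
eef_pos: [0.4955, 0.1007, 0.0117]
orientation: [180.0, 0.0, -0.1]
ft_force: [-1.5, 0.1, -0.7]
finger_gap: 0.0657
grasp_force: 0.6
[0.49545201 0.10072594 0.01165192] [-1.53043759  0.13737365 -0.69100115]
(array([0.52654553, 0.09965263]), np.float64(0.08291764275884488))
[[  71.35871609  -57.3727083 ]
 [ 440.22371473  -51.64571117]
 [ -85.41958255 -184.73475874]
 [ 591.31796916 -174.81835447]]
```

View pics/w3.png

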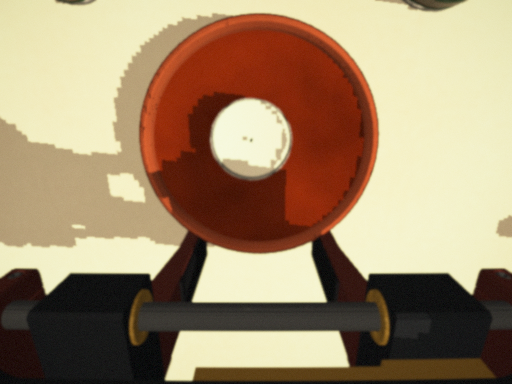

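The dish sits in the cradle at pixel centre about (260,133). The tin bases are just appearing at the top edge (75,0) and (436,5). I'll move on 20 mm and measure the tins close up.

```bash
python3 -m creep '[{"tx":2,"ty":0,"tz":0,"wx":0,"wy":0,"wz":0,"grip":0.5},{"tx":4,"ty":0,"tz":0,"wx":0,"wy":0,"wz":0,"grip":0.5},{"tx":4,"ty":0,"tz":0,"wx":0,"wy":0,"wz":0,"grip":0.5},{"tx":4,"ty":0,"tz":0,"wx":0,"wy":0,"wz":0,"grip":0.5},{"tx":4,"ty":0,"tz":0,"wx":0,"wy":0,"wz":0,"grip":0.5},{"tx":2,"ty":0,"tz":0,"wx":0,"wy":0,"wz":0,"grip":0.5},{"tx":1,"ty":0,"tz":0,"wx":0,"wy":0,"wz":0,"grip":0.5},{"tx":0,"ty":0,"tz":0,"wx":0,"wy":0,"wz":0,"grip":0.5}]'
python3 - <<'E'
from h import *
s=sense();print(s["eef_pos"],s["ft_force"])
im=snapshot("wrist");cv2.imwrite("pics/w4.png",im[:,:,::-1])
import pickle;pickle.dump(calibration("wrist"),open("w4c","wb"))
a=np.linspace(0,2*np.pi,13)[:-1]
k=im.copy()
for cx,cy in [(.656,.194),(.653,.007)]:
    P=[(cx+.0285*np.cos(t),cy+.0285*np.sin(t),0) for t in np.linspace(0,6.28,200)]
    for u,v in proj("wrist",P):
        if 0<=u<512 and 0<=v<384: k[int(v),int(u)]=(0,0,255)
d=np.array([s["eef_pos"][0]+.062,s["eef_pos"][1]])
for u,v in proj("wrist",[(d[0]+.0615*np.cos(t),d[1]+.0615*np.sin(t),.028) for t in np.linspace(0,6.28,300)]):
    if 0<=u<512 and 0<=v<384: k[int(v),int(u)]=(0,255,0)
cv2.imwrite("pics/w4b.png",cv2.resize(k[:,:,::-1],None,fx=1.5,fy=1.5,interpolation=cv2.INTER_NEAREST))
E
```

```text
time: 8.35
eef_pos: [0.5165, 0.1007, 0.0117]
orientation: [-180.0, -0.0, -0.1]
ft_force: [-1.2, 0.9, -0.6]
finger_gap: 0.0661
grasp_force: 0.4
[0.51648683 0.10070193 0.01166971] [-1.17356146  0.89143984 -0.64021444]
```

View pics/w4b.png

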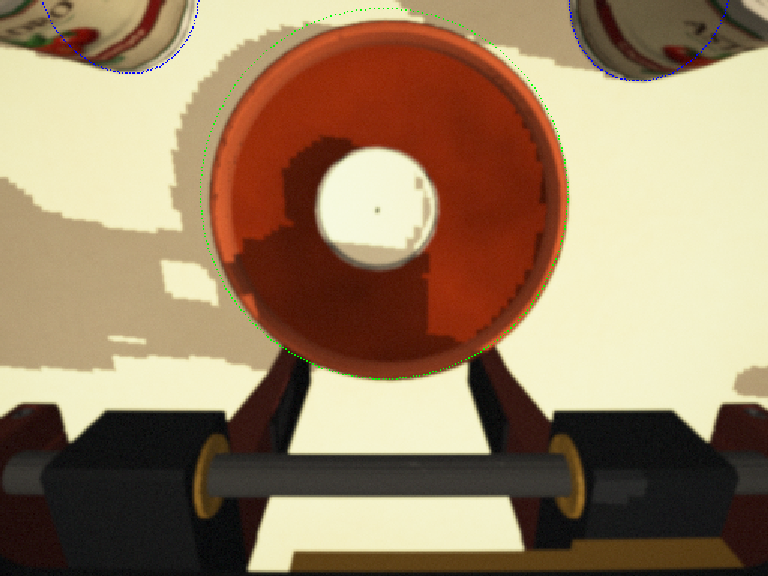

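The tin base circles match the picture: inner edges near columns 194 and 575 in this view, so the midpoint is 384.5. The dish centre is at column 389, about 1.5 mm too far right. I'll correct that over the next 40 mm.

```bash
python3 -m creep '[{"tx":2,"ty":0,"tz":0,"wx":0,"wy":0,"wz":0,"grip":0.5},{"tx":4,"ty":0.2,"tz":0,"wx":0,"wy":0,"wz":0,"grip":0.5},{"tx":4,"ty":0.2,"tz":0,"wx":0,"wy":0,"wz":0,"grip":0.5},{"tx":4,"ty":0.2,"tz":0,"wx":0,"wy":0,"wz":0,"grip":0.5},{"tx":4,"ty":0.2,"tz":0,"wx":0,"wy":0,"wz":0,"grip":0.5},{"tx":4,"ty":0.2,"tz":0,"wx":0,"wy":0,"wz":0,"grip":0.5},{"tx":4,"ty":0.2,"tz":0,"wx":0,"wy":0,"wz":0,"grip":0.5},{"tx":4,"ty":0.2,"tz":0,"wx":0,"wy":0,"wz":0,"grip":0.5},{"tx":4,"ty":0.1,"tz":0,"wx":0,"wy":0,"wz":0,"grip":0.5},{"tx":3,"ty":0,"tz":0,"wx":0,"wy":0,"wz":0,"grip":0.5},{"tx":2,"ty":0,"tz":0,"wx":0,"wy":0,"wz":0,"grip":0.5},{"tx":1,"ty":0,"tz":0,"wx":0,"wy":0,"wz":0,"grip":0.5}]'
cat > look.py <<'E'
from h import *
import sys
s=sense();print(s["eef_pos"],s["ft_force"])
k=snapshot("wrist")
for cx,cy in [(.656,.194),(.653,.007)]:
    for u,v in proj("wrist",[(cx+.0285*np.cos(t),cy+.0285*np.sin(t),0) for t in np.linspace(0,6.28,200)]):
        if 0<=u<512 and 0<=v<384: k[int(v),int(u)]=(0,0,255)
d=np.array([s["eef_pos"][0]+.061,s["eef_pos"][1]])
for u,v in proj("wrist",[(d[0]+.0615*np.cos(t),d[1]+.0615*np.sin(t),.028) for t in np.linspace(0,6.28,300)]):
    if 0<=u<512 and 0<=v<384: k[int(v),int(u)]=(0,255,0)
cv2.imwrite(sys.argv[1],cv2.resize(k[:,:,::-1],None,fx=1.5,fy=1.5,interpolation=cv2.INTER_NEAREST))
E
python3 look.py pics/w5.png
```

```text
time: 9.9
eef_pos: [0.5565, 0.1022, 0.0117]
orientation: [-180.0, 0.0, -0.1]
ft_force: [-2.1, 0.1, 0.2]
finger_gap: 0.0661
grasp_force: 0.7
[0.55649805 0.10220695 0.01167405] [-2.07264905  0.14010232  0.24187164]
```

View pics/w5.png

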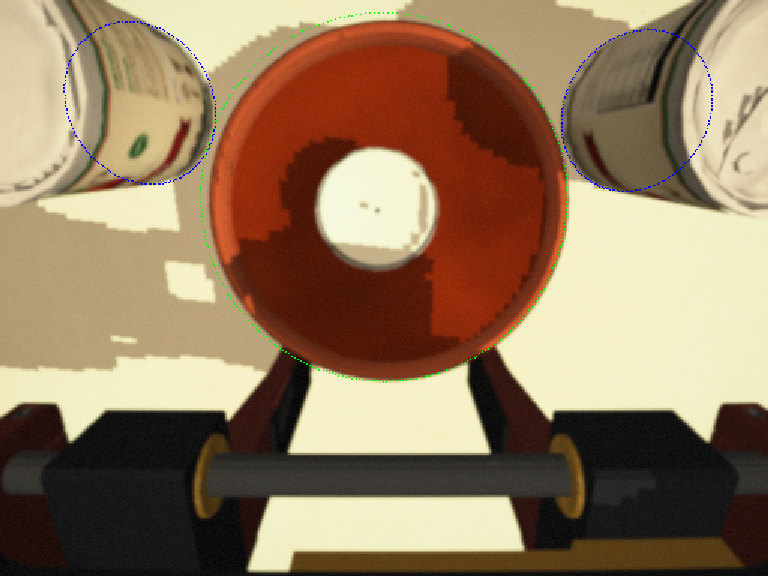

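The dish spans columns 211–568 and the tin inner edges are at about 210 and 567, so it is centred. I'll push straight on, gently, watching the force.

```bash
python3 -m creep '[{"tx":2,"ty":0,"tz":0,"wx":0,"wy":0,"wz":0,"grip":0.5},{"tx":3,"ty":0,"tz":0,"wx":0,"wy":0,"wz":0,"grip":0.5},{"tx":3,"ty":0,"tz":0,"wx":0,"wy":0,"wz":0,"grip":0.5},{"tx":3,"ty":0,"tz":0,"wx":0,"wy":0,"wz":0,"grip":0.5},{"tx":3,"ty":0,"tz":0,"wx":0,"wy":0,"wz":0,"grip":0.5},{"tx":3,"ty":0,"tz":0,"wx":0,"wy":0,"wz":0,"grip":0.5},{"tx":3,"ty":0,"tz":0,"wx":0,"wy":0,"wz":0,"grip":0.5},{"tx":2,"ty":0,"tz":0,"wx":0,"wy":0,"wz":0,"grip":0.5},{"tx":1,"ty":0,"tz":0,"wx":0,"wy":0,"wz":0,"grip":0.5}]'
python3 look.py pics/w6.png
```

```text
time: 11.08
eef_pos: [0.5796, 0.1022, 0.0117]
orientation: [-180.0, -0.0, -0.1]
ft_force: [-1.5, -0.3, 0.4]
finger_gap: 0.0663
grasp_force: 0.7
[0.57955815 0.10220767 0.01168552] [-1.53201765 -0.25426607  0.43697667]
```

View pics/w6.png

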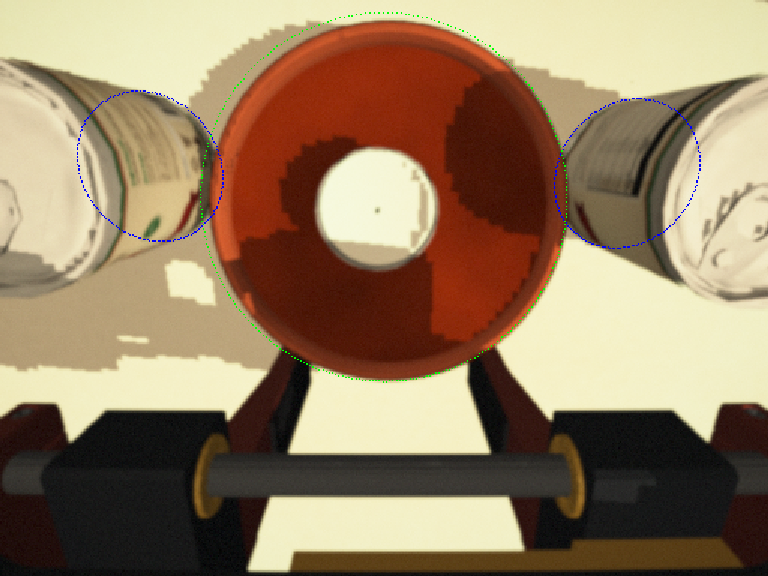

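The dish is entering the neck, tight and even on both sides (rim edges at columns 211 and 568), with no side force. I'll continue in short steps.

```bash
python3 -m creep '[{"tx":2,"ty":0,"tz":0,"wx":0,"wy":0,"wz":0,"grip":0.5},{"tx":2,"ty":0,"tz":0,"wx":0,"wy":0,"wz":0,"grip":0.5},{"tx":2,"ty":0,"tz":0,"wx":0,"wy":0,"wz":0,"grip":0.5},{"tx":2,"ty":0,"tz":0,"wx":0,"wy":0,"wz":0,"grip":0.5}]'
python3 -c 'from h import *
print(sense()["ft_force"])'
```

```text
time: 11.62
eef_pos: [0.5876, 0.1022, 0.0117]
orientation: [-180.0, -0.0, -0.1]
ft_force: [-1.6, 0.7, -0.6]
finger_gap: 0.0657
grasp_force: 0.6
[-1.61401482  0.74689772 -0.58327826]
```

```bash
python3 -m creep '[{"tx":2,"ty":0,"tz":0,"wx":0,"wy":0,"wz":0,"grip":0.5},{"tx":2,"ty":0,"tz":0,"wx":0,"wy":0,"wz":0,"grip":0.5},{"tx":2,"ty":0,"tz":0,"wx":0,"wy":0,"wz":0,"grip":0.5},{"tx":2,"ty":0,"tz":0,"wx":0,"wy":0,"wz":0,"grip":0.5}]'
```

```text
time: 12.12
eef_pos: [0.5955, 0.1022, 0.0117]
orientation: [180.0, 0.0, -0.1]
ft_force: [-1.3, 0.2, 0.8]
finger_gap: 0.0661
grasp_force: 0.6
```

```bash
python3 -m creep '[{"tx":2,"ty":0,"tz":0,"wx":0,"wy":0,"wz":0,"grip":0.5},{"tx":2,"ty":0,"tz":0,"wx":0,"wy":0,"wz":0,"grip":0.5},{"tx":3,"ty":0,"tz":0,"wx":0,"wy":0,"wz":0,"grip":0.5},{"tx":3,"ty":0,"tz":0,"wx":0,"wy":0,"wz":0,"grip":0.5}]'
```

```text
time: 12.62
eef_pos: [0.6057, 0.1022, 0.0117]
orientation: [-180.0, -0.0, -0.1]
ft_force: [-1.7, -0.2, -0.3]
finger_gap: 0.0659
grasp_force: 0.6
```

It is through the narrowest point with no contact. I'll go on to the final position.

```bash
python3 -m creep '[{"tx":3,"ty":0,"tz":0,"wx":0,"wy":0,"wz":0,"grip":0.5},{"tx":4,"ty":0,"tz":0,"wx":0,"wy":0,"wz":0,"grip":0.5},{"tx":4,"ty":0,"tz":0,"wx":0,"wy":0,"wz":0,"grip":0.5},{"tx":4,"ty":0,"tz":0,"wx":0,"wy":0,"wz":0,"grip":0.5},{"tx":4,"ty":-0.1,"tz":0,"wx":0,"wy":0,"wz":0,"grip":0.5},{"tx":4,"ty":-0.1,"tz":0,"wx":0,"wy":0,"wz":0,"grip":0.5},{"tx":4,"ty":-0.1,"tz":0,"wx":0,"wy":0,"wz":0,"grip":0.5},{"tx":4,"ty":-0.1,"tz":0,"wx":0,"wy":0,"wz":0,"grip":0.5},{"tx":4,"ty":-0.1,"tz":0,"wx":0,"wy":0,"wz":0,"grip":0.5},{"tx":4,"ty":-0.1,"tz":0,"wx":0,"wy":0,"wz":0,"grip":0.5},{"tx":4,"ty":-0.1,"tz":0,"wx":0,"wy":0,"wz":0,"grip":0.5},{"tx":4,"ty":-0.1,"tz":0,"wx":0,"wy":0,"wz":0,"grip":0.5}]'
python3 -m creep '[{"tx":4,"ty":-0.1,"tz":0,"wx":0,"wy":0,"wz":0,"grip":0.5},{"tx":4,"ty":-0.1,"tz":0,"wx":0,"wy":0,"wz":0,"grip":0.5},{"tx":4,"ty":-0.1,"tz":0,"wx":0,"wy":0,"wz":0,"grip":0.5},{"tx":4,"ty":-0.1,"tz":0,"wx":0,"wy":0,"wz":0,"grip":0.5},{"tx":4,"ty":-0.1,"tz":0,"wx":0,"wy":0,"wz":0,"grip":0.5},{"tx":4,"ty":-0.1,"tz":0,"wx":0,"wy":0,"wz":0,"grip":0.5},{"tx":4,"ty":-0.1,"tz":0,"wx":0,"wy":0,"wz":0,"grip":0.5},{"tx":4,"ty":0,"tz":0,"wx":0,"wy":0,"wz":0,"grip":0.5},{"tx":4,"ty":0,"tz":0,"wx":0,"wy":0,"wz":0,"grip":0.5},{"tx":4,"ty":0,"tz":0,"wx":0,"wy":0,"wz":0,"grip":0.5},{"tx":3,"ty":0,"tz":0,"wx":0,"wy":0,"wz":0,"grip":0.5},{"tx":2,"ty":0,"tz":0,"wx":0,"wy":0,"wz":0,"grip":0.5}]'
python3 - <<'E'
from h import *
s=sense();print(s["eef_pos"],s["ft_force"])
im=snapshot("wrist");m=dishmask(im);m[225:]=0   # above the fingers
k=cv2.convexHull(max(cv2.findContours(m,0,cv2.CHAIN_APPROX_NONE)[0],key=cv2.contourArea)).reshape(-1,2)
k=k[k[:,1]<222];print(circ(ray("wrist",k,.028)))
E
```

```text
time: 14.12
eef_pos: [0.6527, 0.1014, 0.0117]
orientation: [-180.0, 0.0, -0.1]
ft_force: [-1.6, 0.8, 0.2]
finger_gap: 0.0655
grasp_force: 0.7
time: 15.62
eef_pos: [0.6976, 0.1007, 0.0116]
orientation: [180.0, 0.0, -0.1]
ft_force: [-1.8, 0.3, 1.2]
finger_gap: 0.0658
grasp_force: 0.7
[0.69758254 0.10068353 0.01163206] [-1.75601107  0.30539083  1.18953438]
(array([0.75824313, 0.09951641]), np.float64(0.0596303436761972))
```

The dish centre is at x ≈ 0.758, about 104 mm past the gap point. I'll withdraw and check.

```bash
python3 -m creep '[{"tx":-2,"ty":0,"tz":0,"wx":0,"wy":0,"wz":0,"grip":0.5},{"tx":-6,"ty":0,"tz":0,"wx":0,"wy":0,"wz":0,"grip":0.5},{"tx":-15,"ty":0,"tz":0,"wx":0,"wy":0,"wz":0,"grip":0.5},{"tx":-15,"ty":0,"tz":0,"wx":0,"wy":0,"wz":0,"grip":0.5},{"tx":-5,"ty":0,"tz":10,"wx":0,"wy":0,"wz":0,"grip":0.5},{"tx":0,"ty":0,"tz":30,"wx":0,"wy":0,"wz":0,"grip":0.5},{"tx":0,"ty":0,"tz":45,"wx":0,"wy":0,"wz":0,"grip":0.5},{"tx":0,"ty":0,"tz":45,"wx":0,"wy":0,"wz":0,"grip":0.5},{"tx":-30,"ty":0,"tz":40,"wx":0,"wy":0,"wz":0,"grip":0.5},{"tx":-50,"ty":0,"tz":20,"wx":0,"wy":0,"wz":0,"grip":0.5},{"tx":-50,"ty":0,"tz":0,"wx":0,"wy":0,"wz":0,"grip":0.5},{"tx":-50,"ty":0,"tz":0,"wx":0,"wy":0,"wz":0,"grip":0.5}]'
python3 -m creep '[{"tx":-50,"ty":0,"tz":0,"wx":0,"wy":0,"wz":0,"grip":0.5},{"tx":-30,"ty":0,"tz":0,"wx":0,"wy":0,"wz":0,"grip":0.5},{"tx":0,"ty":0,"tz":0,"wx":0,"wy":0,"wz":0,"grip":0.5}]'
python3 - <<'E'
from h import *
t=snapshot("top");s=snapshot("side")
print(dish(im=t),dish("side",s))
cv2.imwrite("pics/end.png",cv2.vconcat([t[60:300,120:420],s[60:300,100:400]])[:,:,::-1])
E
```

```text
time: 17.18
eef_pos: [0.473, 0.1007, 0.2028]
orientation: [-180.0, -0.1, -0.1]
ft_force: [0.6, -0.0, 0.3]
finger_gap: 0.0658
grasp_force: 0.0
time: 17.55
eef_pos: [0.3928, 0.1006, 0.2023]
orientation: [-180.0, -0.0, -0.1]
ft_force: [1.2, -0.4, -0.2]
finger_gap: 0.0658
grasp_force: 0.0
(array([0.75792684, 0.10064349]), np.float64(0.059588790795279956)) (array([0.7592019 , 0.09639517]), np.float64(0.05878768406961566))
```

View pics/end.png

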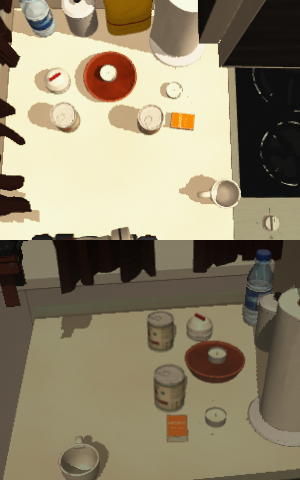

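Both views show the dish just behind the tins (top crop (110,76)) with the tea light standing in it. The other things haven't moved and the arm is clear.

```bash
python3 -c 'from bench import *
print(close_job())'
```

```text
the job is handed in; nothing more can be done
None
```

The dish, with the tea light still standing in it, was eased through the gap without pressing on the tins and stands with its centre about 104 mm past the gap point (90 to 120 mm wanted); the other things look untouched, and I handed the job in at about 18 s.

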